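# Swap the leaning vial's stopper for its swab

### The job

The amber glass vial leans in its metal holder with a plain dark stopper in its mouth. Pull the stopper out and put it down in the pine tray, then take the swab (the stick with the plain round grip) out of the wooden stand and push it down into the vial until its shoulder sits squarely on the vial's mouth. Leave the ball-headed pick in the stand, and do not disturb the film can or the loupe.

Things in the scene. Friction and masses are not known exactly. Their poses are not given: they have to be found in the camera images.
- vial_mouth (a point): Centre of the mouth, on the rim plane, of an open amber glass vial fixed in the holder. Its z axis points out of the vial along the bore, which leans 35 degrees (0.61 rad) from vertical, mouth towards the holder's -x side (towards the robot at yaw 0). Rim 19 mm in outside diameter, 86 mm above the desk; bore 11 mm in diameter, 72 mm deep; 34 mm of the vial stand out of the holder's block
- stopper_head (a point): Middle of the head of a loose dark rubber stopper, 15 g, that starts in the vial (within about 5 degrees of its axis); z points out of the vial. Head: cylinder 15 mm in diameter from 12.5 mm above this point to 9.5 mm below; then a shoulder 17 mm wide, 3 mm thick, on the rim; then a 9 mm neck with tapered end, 22 mm into the bore (1 mm play all round, no thread, pulls straight out)
- holder: Aluminium holder of the vial, fixed to the desk; origin under the centre of its foot plate (110 mm along its x, 70 mm along its y). The vial stands in a leaning block 36 mm square between two cheeks, 47 mm wide over both and up to 53 mm high; the block's upper edge is about 68 mm high
- tray: Shallow open pine tray, 150 mm along its own x, 170 mm along its own y, 34 mm high, walls 10 mm thick, floor 5 mm thick; origin under the centre of its bottom, on the desk; fixed. The stopper must end inside its walls
- swab_grip (a point): Middle of the grip of the loose swab, 15 g, a white round rod hanging upright in one of the stand's two holes; its z axis points up out of the stand, from the bud to the grip. Grip: a plain finely ribbed cylinder 15 mm in diameter from 16 mm above this point down to 13 mm below it, then a shoulder 17 mm in diameter and 3 mm thick
- swab_shoulder (a point): Centre of the underside of the swab's shoulder, 16 mm below swab_grip on the same axis (same frame directions). Below it: a neck 9 mm in diameter and 6 mm long that tapers over a further 6 mm to 5 mm, then a shaft 4.4 mm thick, then a bud 6 mm thick; the neck enters the vial's bore with 1 mm play all round
- swab_tip (a point): End of the swab's bud, 60 mm below swab_shoulder on the same axis. The swab must be raised 65 mm to come clear of the stand
- stand_top (a point): Centre of the upper face of the wooden stand, 82 mm above the desk; fixed. The top is 40 mm along its own x, 130 mm along its own y, 10 mm thick, on a foot 60 x 130 mm; two holes of 11 mm diameter at y = -35 mm and +35 mm in its frame hold the swab and the pick, either way round
- pick_ball (a point): Centre of the 18 mm ball on top of the loose pick that stands in the stand's other hole, ball centre 26 mm above the stand's top, on an 8 mm handle; a bystander
- film_can_mid (a point): Middle of a loose black film can with grey lid, 34 mm in diameter, 53 mm high, upright; a bystander
- loupe_mid (a point): Middle of a loose black loupe, 41 mm in diameter, 38 mm high, upright; a bystander
There are look-alikes about, which are no part of the job. There is more than one size of the tray; the one meant has the size given above.

How it is judged:
On the way, in this order (a step that is already met when the one before it is completed fails the run):
1. the stopper lies released in the tray (x of stopper_head in the frame of tray between -0.065 and 0.065 m and y of stopper_head in the frame of tray between -0.075 and 0.075 m and z of stopper_head in the frame of tray between 0 and 0.045 m and contact force between the fingers and stopper below 0.1 N), for 0.2 s.
2. the swab's bud is inside the vial (x of swab_tip in the frame of vial_mouth between -0.006 and 0.006 m and y of swab_tip in the frame of vial_mouth between -0.006 and 0.006 m and z of swab_tip in the frame of vial_mouth between -0.07 and -0.012 m), for 0.1 s.
At the end, for the whole second after the job is handed in: The swab is in the vial, its shoulder on the rim within 3 mm along the bore and 4 mm across, aligned within 7 degrees; the stopper is in the tray, standing or lying (head inside the walls, at most 45 mm above the tray's underside); both at rest; the pick is in its hole (moved under 20 mm) (x of swab_shoulder in the frame of vial_mouth between -0.004 and 0.004 m and y of swab_shoulder in the frame of vial_mouth between -0.004 and 0.004 m and z of swab_shoulder in the frame of vial_mouth between -0.003 and 0.003 m and angle between the z axis of swab_shoulder and the z axis of vial_mouth, either way round below 0.12 rad and x of stopper_head in the frame of tray between -0.065 and 0.065 m and y of stopper_head in the frame of tray between -0.075 and 0.075 m and z of stopper_head in the frame of tray between 0 and 0.045 m and linear speed of swab below 0.02 m/s and linear speed of stopper below 0.05 m/s and distance of pick_ball from where it was at the start of the episode below 0.02 m); the robot touches nothing.
It fails at once if the pick is taken out of the stand (distance of pick_ball from where it was at the start of the episode above 0.04 m).
It fails at once if the film can is disturbed (moved more than 20 mm) (distance of film_can_mid from where it was at the start of the episode above 0.02 m).
It fails at once if the loupe is disturbed (moved more than 20 mm) (distance of loupe_mid from where it was at the start of the episode above 0.02 m).
It also fails if it takes over 54 s, if anything falls off the work surface, if the arm or the gripper's body presses on something with over 40 N, if the wrist force passes 120 N, or if a joint passes its speed limit or range.

### The arm

A 6-joint arm with a two-finger parallel gripper is mounted at the origin on a cart in front of the work surface, level with it; the furniture and walls round the work are solid. World frame = base frame: x ahead of the robot, y to its left, z up, the work surface at z = 0. Lengths are in m, angles in rad, forces in N, time in s.
With the tool pointing down it reaches from about 0.375 to 0.975 m from the base axis. Payload 3.8 kg.
Tool frame: the origin (TCP) lies on the centre line of the jaws, within the pads' length; the fingertips stand 25 mm ahead of it and the grasp point (between the pads) lies 6 mm ahead of it; z points along the fingers, y is the line along which they close (so a half turn about z gives the same grasp; the last joint's range is limited). The gripper opens to 85 mm and grips with 20 to 120 N. Pads are 22 mm wide; open, the fingers measure 114 mm over their backs; the gripper's body (76 mm by 85 mm) begins 54 mm behind the grasp point. The pads swing forward as they close: fully open they stand 13 mm farther back than shut.
Start: joints at [1.245, 0.264, 1.604, -0, 1.274, -0.037], TCP at [0.192, 0.647, 0.256] pointing down, gripper open.
Joint ranges: [-2.63, 2.63], [-0.94, 2.18], [0.31, 2.57], [-1.31, 4.45], [0, 2.66], [-2.55, 2.55]. Speed limits (rad/s): [2.57, 2.57, 3.14, 3.14, 3.14, 3.14].

### API

Orientations are given as a rotation vector (axis times angle).
In Python, from workcell import bot gives the robot as it stands. The module is installed in compiled form; this text tells all that it offers.
- The arm moves only by the tool play_rows, never from a script. Its argument "commands" is a list that holds one entry, the list of rows, each a list of 7 numbers: the shift along the tool's x, y, z as a fraction of full scale, then the turn, a rotation vector about the tool's x, y, z as a fraction of full scale, then the closure, from -1 (fully open) to 1 (shut). A call has 1 to 8 rows; each row is the pose to reach, as a shift and turn from the pose commanded when the call began, along the tool's axes at that moment, turning the shorter way round; what a row does not reach only later rows make up. Full scale, the value 1, is 60 cm for a shift and 180 degrees for a turn. A row lasts 1/10 s, in which the tool goes at most 50 mm and 8.59 degrees, less where a joint would pass 70% of its speed; a pose out of reach is approached as far as the arm can. A call with a number of a shift or a turn outside -1 to 1 is refused whole. A call with a gripper value outside its range is refused whole. The fingers move at their own pace and stop on an object; "force" is the grip in N (left out, the last holds). Time passes only in rows, so rows that repeat a pose let the fingers close. It gives the time, the measured TCP pose, the force, the opening and the grip force at its end, in the units of the state.
- bot.read_state(): the state, without advancing time (a new reading comes with each control period).
- bot.read_camera(name): name is "scene" or "side" or "wrist"; returns the picture (420x560x3 uint8, blue, green, red); there is no depth.
- bot.camera_params(name): a dict with "fov_y" (degrees; the focal length in pixels is half the picture's height over the tangent of half this angle, whatever the lens; pixels are square), "cx", "cy" (the principal point, pixels), "rvec" (rotation vector, rad) and "tvec" (3), from world to camera coordinates, as OpenCV has them. Camera axes: x right, y down, z forward; pixel columns grow to the right and rows downward; lengths in m; the calibration is good to about 2 mm. A picture is of the moment at which its call begins: read the wrist's pose just before it. camera_params takes no time and is no camera call; for the wrist camera it gives the pose at the moment of the call.
- bot.finish_job(): hands the job in; it is judged then, once.
The state is a dict: "time": time; "q": joint angles; "joint_vel": joint speeds; "joint_torque": joint torques, N m; "tool_pos": TCP position; "tcp_rot": TCP orientation; "wrist_force": force on the tool from outside, world axes, zero at the start; "torque": the same for the moment, N m; "width": opening from 0.0 (shut) to 1.0 (fully open); "grip_force": force on a finger pad.
Only numpy, scipy, OpenCV 4.12 (cv2) and the standard library are available. Lean on these libraries where they do the work, as an engineer would, in place of code of your own. Each camera call takes 0.05 s, during which the arm holds its last target. There are 200 camera calls.

## Working session

There is one attempt and no reset: what is moved stays moved. The work goes in short steps, Python scripts to look and compute and a tool call to move; the robot and the scene stay as the last step left them, time stands still between calls to the robot, and variables do not carry over. Pictures are saved under pics/ and viewed, at most 10 in all, crops included, and the job is handed in when it is done.

Besides the shell and the picture viewer there is one more tool, called after ">>>" as name(argument=value, ...) on one line, values as JSON. play_rows: Moves the arm, as the interface text tells. Its arguments: {"type":"object","properties":{"commands":{"type":"array"},"force":{"type":"number"}},"required":["commands"]}

```bash
mkdir -p pics
cat > h.py <<'E'
import numpy as np, cv2
from workcell import bot
from scipy.spatial.transform import Rotation as R
def cam(n):
    p=bot.camera_params(n); f=210/np.tan(np.radians(p['fov_y'])/2)
    K=np.array([[f,0,p['cx']],[0,f,p['cy']],[0,0,1]]); Rm=cv2.Rodrigues(np.array(p['rvec'],float))[0]
    return K,Rm,np.array(p['tvec'],float).ravel()
def ray(c,px):
    K,Rm,t=c; d=Rm.T@np.linalg.solve(K,[px[0],px[1],1]); return -Rm.T@t,d/np.linalg.norm(d)
def atz(c,px,z):
    o,d=ray(c,px); return o+d*(z-o[2])/d[2]
def proj(c,P):
    K,Rm,t=c; q=K@(Rm@np.asarray(P)+t); return q[:2]/q[2]
def tri(pairs):
    A=np.zeros((3,3));b=np.zeros(3)
    for c,px in pairs:
        o,d=ray(c,px);M=np.eye(3)-np.outer(d,d);A+=M;b+=M@o
    P=np.linalg.solve(A,b); return P,[np.round(proj(c,P)-px,1) for c,px in pairs]
def plan(pos,Rt,s=None):
    "fractions for play_rows from current pose to target"
    s=s or bot.read_state(); R0=R.from_rotvec(s['tcp_rot'])
    d=R0.inv().apply(np.array(pos)-s['tool_pos'])/0.6
    w=(R0.inv()*Rt).as_rotvec()/np.pi
    return np.round(d,4),np.round(w,4)
E
python3 - <<'E'
from h import *
s=bot.read_state();print({k:np.round(v,3) for k,v in s.items()})
for n in("scene","side","wrist"):
    im=bot.read_camera(n);cv2.imwrite(f'pics/{n}0.png',im); K,Rm,t=cam(n);print(n,K[0,0],K[:2,2],-Rm.T@t,Rm[2])
a=[cv2.imread(f'pics/{n}0.png') for n in("scene","side")]
E
```

```text
{'time': np.float64(0.0), 'q': array([ 1.245,  0.265,  1.605,  0.   ,  1.274, -0.037]), 'joint_vel': array([-0.001,  0.   ,  0.   ,  0.001, -0.   , -0.001]), 'joint_torque': array([-3.0000e-03, -5.1510e+01, -3.6731e+01, -0.0000e+00,  1.3000e-02,
        0.0000e+00]), 'tool_pos': array([0.192, 0.646, 0.255]), 'tcp_rot': array([-0.452, -3.108,  0.004]), 'wrist_force': array([ 0.861, -0.454,  0.312]), 'torque': array([ 0.   , -0.033,  0.007]), 'grip_force': np.float64(0.0), 'width': np.float64(0.998)}
scene 532.0568554646497 [282.55678266 202.26602353] [-0.09529284  0.61961782  0.5700339 ] [ 0.67585836 -0.5731355  -0.46339095]
side 471.65154153901403 [281.77664348 214.82784931] [ 0.65762817 -0.95118519  0.60847038] [-0.05321311  0.87532986 -0.48058923]
wrist 298.2173391637955 [281.32321671 205.95386764] [0.11369266 0.67007234 0.3729497 ] [ 0.30617596 -0.09169496 -0.94754858]
```

View pics/scene0.png

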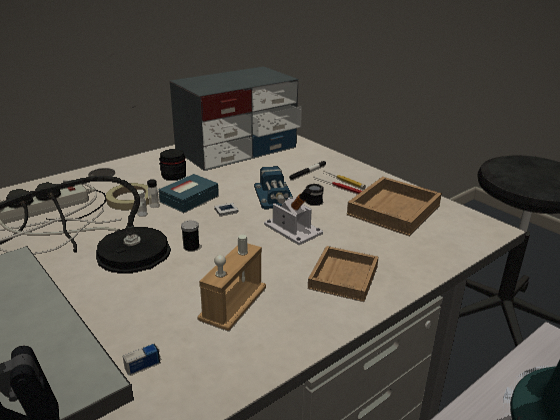

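View pics/side0.png

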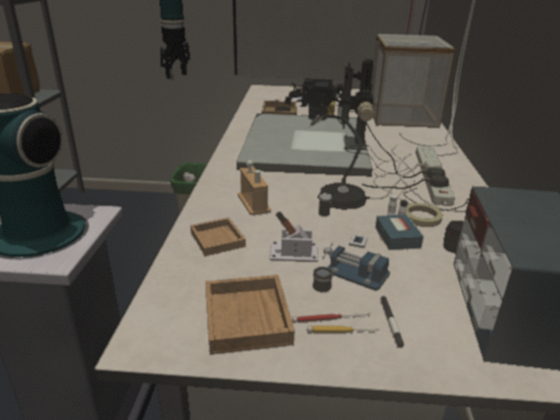

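Scene: stand at (232,285) with ball pick at (220,264) and plain-grip swab at (243,244). The holder with the leaning vial is at (294,215). There are two trays, at (343,272) and (394,204). Possible mix-ups: pick (220,264) for the swab, the glass jars at (153,190) for the vial, and the small tray for the big one. I'll check these in enlarged crops.

Run:
```python
from h import *
a=cv2.imread('pics/scene0.png')[170:320,190:390];cv2.imwrite('pics/sc1.png',cv2.resize(a,None,fx=4,fy=4,interpolation=cv2.INTER_CUBIC))
b=cv2.imread('pics/side0.png')[150:300,180:380];cv2.imwrite('pics/si1.png',cv2.resize(b,None,fx=4,fy=4,interpolation=cv2.INTER_CUBIC))
cs,cd=cam('scene'),cam('side')
for name,c,pts in(('small sc',cs,[(325,248),(378,256),(364,299),(309,285)]),('big sc',cs,[(385,178),(440,203),(407,230),(348,208)]),('small si',cd,[(190,232),(229,220),(245,238),(206,251)]),('big si',cd,[(205,287),(281,277),(291,325),(209,337)])):
    P=np.array([atz(c,p,.034) for p in pts]);print(name,np.round(P[:,:2],3).tolist(),np.round(P.mean(0),3),np.round(np.linalg.norm(np.roll(P,-1,0)-P,axis=1),3))
```

```text
small sc [[0.496, 0.012], [0.416, -0.046], [0.346, 0.068], [0.429, 0.113]] [0.422 0.037 0.034] [0.099 0.134 0.095 0.121]
big sc [[0.633, -0.319], [0.472, -0.315], [0.443, -0.164], [0.58, -0.137]] [ 0.532 -0.234  0.034] [0.16  0.154 0.14  0.189]
small si [[0.385, -0.013], [0.466, 0.054], [0.517, -0.026], [0.439, -0.089]] [ 0.452 -0.018  0.034] [0.105 0.095 0.1   0.094]
big si [[0.465, -0.217], [0.612, -0.169], [0.64, -0.31], [0.501, -0.353]] [ 0.554 -0.262  0.034] [0.154 0.144 0.145 0.141]
```

View pics/sc1.png

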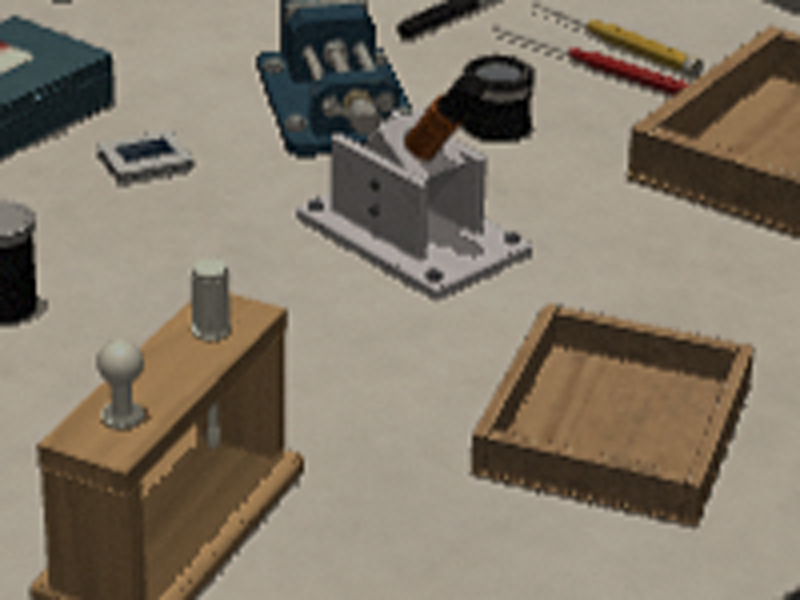

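View pics/si1.png

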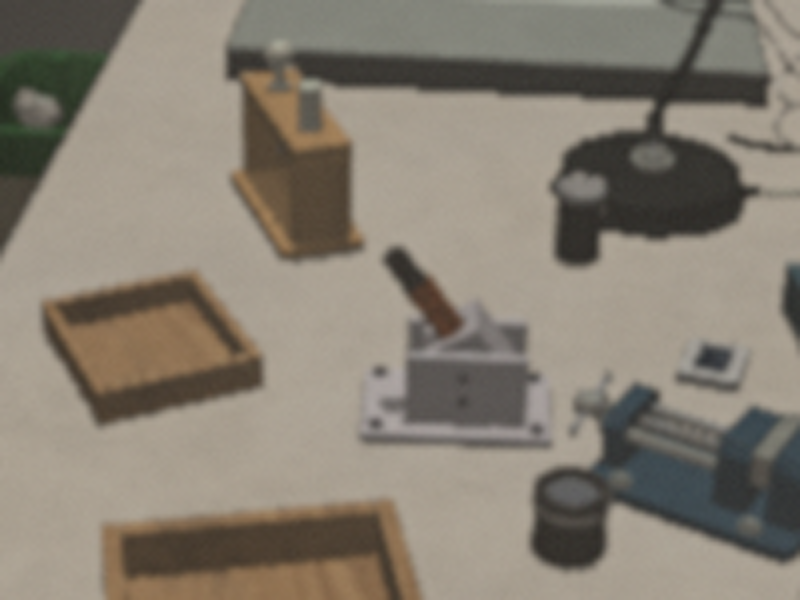

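Run:
```python
from h import *
cs,cd=cam('scene'),cam('side')
S=lambda x,y:(190+x/4,170+y/4); D=lambda x,y:(180+x/4,150+y/4)
def quad(n,c,pts,z):
    P=np.array([atz(c,p,z) for p in pts]);print(n,np.round(P[:,:2],3).tolist(),np.round(P.mean(0),3),np.round(np.linalg.norm(np.roll(P,-1,0)-P,axis=1),3))
quad('small sc',cs,[S(550,307),S(752,345),S(700,487),S(473,437)],.034)
quad('small si',cd,[D(45,300),D(197,272),D(262,355),D(98,400)],.034)
quad('big sc',cs,[(382.5,177),(440,203),(407,222),(347.5,203)],.034)
quad('big si',cd,[(205.7,281),(277.5,275),(291,319),(209,337)],.034)
quad('foot sc',cs,[S(297,213),S(437,297),S(532,250)],.004)
quad('foot si',cd,[D(362,440),D(550,442),D(550,375),D(366,370)],.004)
for n,a,b in (('grip top',S(211,268),D(311,86)),('grip bot',S(211,335),D(311,127)),('ball',S(120,360),D(280,50)),('stopper',S(462,92),D(405,268)),('can top',S(8,213),D(582,185)),('loupe top',S(500,70),D(572,490))):
    P,e=tri([(cs,a),(cd,b)]);print(n,np.round(P,3),e)
quad('gripside',cd,[D(311,86)],.114);quad('gripscene',cs,[S(211,268)],.114)
```

```text
small sc [[0.496, 0.005], [0.415, -0.045], [0.358, 0.053], [0.442, 0.103]] [0.428 0.029 0.034] [0.095 0.114 0.098 0.112]
small si [[0.38, 0.02], [0.465, 0.064], [0.519, -0.029], [0.435, -0.086]] [ 0.45  -0.008  0.034] [0.096 0.108 0.101 0.119]
big sc [[0.64, -0.318], [0.472, -0.315], [0.463, -0.189], [0.597, -0.153]] [ 0.543 -0.244  0.034] [0.168 0.126 0.139 0.17 ]
big si [[0.462, -0.197], [0.604, -0.162], [0.639, -0.294], [0.501, -0.353]] [ 0.552 -0.252  0.034] [0.146 0.136 0.15  0.161]
foot sc [[0.68, 0.012], [0.571, 0.009], [0.575, -0.06]] [ 0.608 -0.013  0.004] [0.109 0.069 0.128]
foot si [[0.581, -0.066], [0.687, -0.057], [0.687, 0.015], [0.576, 0.009]] [ 0.633 -0.025  0.004] [0.107 0.072 0.111 0.075]
grip top [0.522 0.182 0.111] [array([-0.6, -0.6]), array([-0.4,  0.4])]
grip bot [0.521 0.184 0.08 ] [array([-0.9, -0.9]), array([-0.6,  0.5])]
ball [0.492 0.247 0.108] [array([-0.8, -0.8]), array([-0.5,  0.4])]
stopper [ 0.6   -0.029  0.096] [array([-0.3, -0.2]), array([-0.2,  0.2])]
can top [0.703 0.174 0.052] [array([-0.6, -0.7]), array([-0.5,  0.5])]
loupe top [ 0.696 -0.148  0.036] [array([-0.3, -0.3]), array([-0.4,  0.3])]
gripside [[0.523, 0.177]] [0.523 0.177 0.114] [0.]
gripscene [[0.515, 0.186]] [0.515 0.186 0.114] [0.]
```

```bash
cat >> h.py <<'E'
def Rtool(yaw,tilt=np.radians(35)):
    "tool z down the bore, tool y horizontal"
    return R.from_euler('z',yaw)*R.from_matrix(np.array([[-np.cos(tilt),0,np.sin(tilt)],[0,1,0],[-np.sin(tilt),0,-np.cos(tilt)]]))
E
python3 - <<'E'
from h import *
Rt=Rtool(.05);ax=-Rt.as_matrix()[:,2];print(ax)
h=np.array([.600,-.029,.096]);pre=h+ax*.10;print(pre,plan(pre,Rt))
cs,cd=cam('scene'),cam('side')
print(atz(cs,(133,250),0),atz(cd,(343,195),0))
E
```

```text
[-0.57285962 -0.02866687  0.81915204]
[ 0.54271404 -0.03186669  0.1779152 ] (array([-0.8822, -0.9172,  0.1304]), array([-0.0335, -0.1927, -0.1043]))
[0.76028944 0.27475176 0.        ] [0.75971471 0.29725708 0.        ]
```

>>> play_rows(commands=[[[-0.88, -0.92, 0.0, 0, 0, 0, -1], [-0.88, -0.92, 0.0, 0, 0, 0, -1], [-0.88, -0.92, 0.0, 0, 0, 0, -1], [-0.88, -0.92, 0.0, 0, 0, 0, -1], [-0.88, -0.92, 0.0, 0, 0, 0, -1], [-0.88, -0.92, 0.0, 0, 0, 0, -1], [-0.88, -0.92, 0.0, 0, 0, 0, -1], [-0.88, -0.92, 0.0, 0, 0, 0, -1]]], force=30)

```text
time: 0.95
tool_pos: [0.3752, 0.2893, 0.2562]
tcp_rot: [0.451, 3.109, 0.0]
wrist_force: [1.2, 0.0, 0.3]
width: 1.002
grip_force: 0.0
```

Run:
```python
from h import *
Rt=Rtool(.05);ax=-Rt.as_matrix()[:,2]
h=np.array([.600,-.029,.096]);pre=h+ax*.10;s=bot.read_state();print(s['tool_pos'],s['q'],plan(pre,Rt))
```

```text
[0.37524158 0.28926444 0.25616528] [ 6.04232681e-01 -1.24166543e-01  2.01786260e+00 -1.29129454e-04
  1.24772118e+00 -6.78221356e-01] (array([-0.4197, -0.4338,  0.1305]), array([-0.0329, -0.1925, -0.1043]))
```

>>> play_rows(commands=[[[-0.42, -0.434, 0.0, -0.033, -0.1925, -0.104, -1], [-0.42, -0.434, 0.0, -0.033, -0.1925, -0.104, -1], [-0.42, -0.434, 0.0, -0.033, -0.1925, -0.104, -1], [-0.42, -0.434, 0.0, -0.033, -0.1925, -0.104, -1], [-0.42, -0.434, 0.13, -0.033, -0.1925, -0.104, -1], [-0.42, -0.434, 0.13, -0.033, -0.1925, -0.104, -1], [-0.42, -0.434, 0.13, -0.033, -0.1925, -0.104, -1], [-0.42, -0.434, 0.13, -0.033, -0.1925, -0.104, -1]]])

```text
time: 1.75
tool_pos: [0.5422, -0.0325, 0.1775]
tcp_rot: [-0.059, 2.53, 0.019]
wrist_force: [0.3, 1.6, 1.4]
width: 1.004
grip_force: 0.0
```

>>> play_rows(commands=[[[0, 0, 0, 0, 0, 0, -1], [0, 0, 0, 0, 0, 0, -1]]])

```text
time: 1.95
tool_pos: [0.5417, -0.0311, 0.177]
tcp_rot: [-0.058, 2.533, 0.02]
wrist_force: [-0.0, -0.5, 0.2]
width: 1.004
grip_force: 0.0
```

Run:
```python
from h import *
Rt=Rtool(.05);ax=-Rt.as_matrix()[:,2]
h=np.array([.600,-.029,.096]);pre=h+ax*.10;s=bot.read_state();print(s['tool_pos'],s['q'],plan(pre,Rt))
np.savez('w1.npz',*cam('wrist'));im=bot.read_camera('wrist')
c=cam('wrist')
for k in(-.0125,-.0,.0125): print(k,proj(c,h+ax*k))
cv2.imwrite('pics/w1.png',im)
```

```text
[ 0.54167096 -0.03111216  0.17704517] [-0.18078861 -0.22809036  2.37290257  0.32351114  0.42063994 -2.05409696] (array([-0.0022, -0.0013, -0.0002]), array([-0.0003, -0.0009, -0.0013]))
-0.0125 [279.11830493 211.51128159]
-0.0 [279.0149288  216.89195213]
0.0125 [278.90047088 222.84942334]
```

View pics/w1.png

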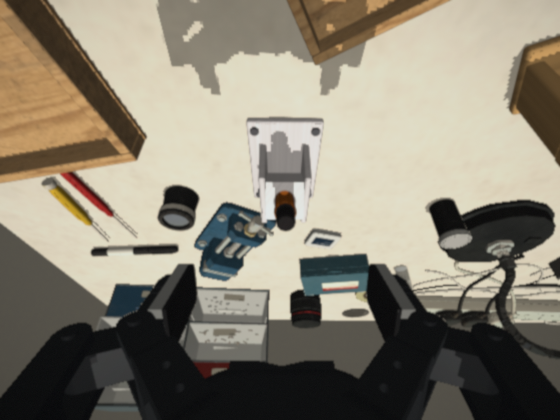

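Run:
```python
from h import *
im=cv2.imread('pics/w1.png').astype(int); z=np.load('w1.npz');c=[z[k] for k in z.files]
for r in range(190,236,2):
    row=im[r,262:312];dark=np.where(row.max(1)<62)[0]+262;am=np.where((row[:,2]-row[:,0]>35)&(row[:,2]<190))[0]+262
    print(r,dark.min() if len(dark) else'',dark.max() if len(dark) else'',len(dark),'|',am.min() if len(am) else'',am.max() if len(am) else'',len(am))
cv2.imwrite('pics/w1c.png',cv2.resize(cv2.imread('pics/w1.png')[105:245,200:380],None,fx=4,fy=4,interpolation=cv2.INTER_CUBIC))
```

```text
190   0 | 283 285 3
192   0 | 280 288 9
194   0 | 278 290 13
196 279 291 8 | 277 291 15
198 277 292 14 | 276 292 17
200 276 292 5 | 276 292 17
202   0 | 276 292 17
204 280 290 11 | 276 293 9
206 278 292 15 | 276 293 5
208 277 293 17 | 275 276 2
210 276 293 18 | 275 275 1
212 276 294 19 | 275 275 1
214 276 294 19 |   0
216 277 293 17 |   0
218 277 293 17 |   0
220 276 293 18 |   0
222 277 293 17 |   0
224 264 293 18 |   0
226 265 292 15 |   0
228 281 289 9 |   0
230   0 |   0
232   0 |   0
234   0 |   0
```

View pics/w1c.png

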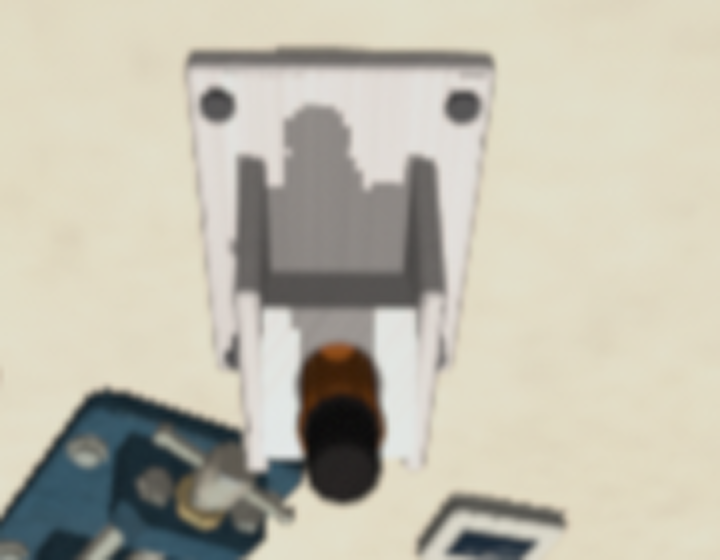

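Run:
```python
from h import *
z=np.load('w1.npz');c=[z[k] for k in z.files]
C=lambda x,y:(200+x/4,105+y/4)
for p in(C(188,66),C(493,68),C(217,105),C(462,106.5),C(212,366),C(448,368)):print(atz(c,p,.006))
ax=np.array([-.573,-.0,.819])
P=atz(c,(285.2,222),.096+.0125*.819);print('stoptop',P)
cs,cd=cam('scene'),cam('side')
T,e=tri([(c,(285.2,222)),(cd,(180+397/4,150+256/4))]);print(T,e)
for y in(-.03,-.025,-.02):
  for k in(0,.022+.003):
    h=np.array([.607,y,.086])+ax*k;print(y,k,proj(c,h),proj(cs,h),proj(cd,h))
```

```text
[ 0.57921629 -0.05985103  0.006     ]
[0.57668911 0.0088084  0.006     ]
[ 0.58996721 -0.05362577  0.006     ]
[0.58786081 0.0033354  0.006     ]
[ 0.68800486 -0.05769277  0.006     ]
[0.68589196 0.01277906 0.006     ]
stoptop [ 0.58983015 -0.02582137  0.1062375 ]
[ 0.59571946 -0.02551318  0.10217121] [array([-0.1, -0.2]), array([ 0. , -0.1])]
-0.03 0 [278.66425273 212.78104797] [303.17720045 195.75610916] [284.0028803  221.47065066]
-0.03 0.024999999999999998 [279.34263832 224.2545013 ] [308.37548757 189.12151383] [277.80650258 213.13076774]
-0.025 0 [284.76043536 212.93330984] [301.31826424 196.44506661] [284.15375598 220.38417774]
-0.025 0.024999999999999998 [286.09227994 224.41303196] [306.49678599 189.80493811] [277.98437111 212.06953385]
-0.02 0 [290.84696415 213.08533059] [299.44932909 197.13772986] [284.30339611 219.30660217]
-0.02 0.024999999999999998 [292.83008713 224.57128466] [304.60779402 190.49210578] [278.16077055 211.01706507]
```

Run:
```python
from h import *
Rt=Rtool(.033);ax=-Rt.as_matrix()[:,2]
m=np.array([.606,-.0253,.086]);h=m+.0125*ax
for d in (.10,.0195): print(h+ax*d,plan(h+ax*d,Rt))
```

```text
[ 0.54150778 -0.02742902  0.1781546 ] (array([ 0.    ,  0.0046, -0.0007]), array([ 0.003 , -0.0005,  0.0037]))
[ 0.58765555 -0.02590559  0.11221287] (array([-1.000e-04,  3.300e-03,  1.335e-01]), array([ 0.003 , -0.0005,  0.0037]))
```

>>> play_rows(commands=[[[0, 0.0045, 0, 0.003, 0, 0.0037, -1], [0, 0.004, 0.05, 0.003, 0, 0.0037, -1], [0, 0.0035, 0.1, 0.003, 0, 0.0037, -0.4], [0, 0.0033, 0.12, 0.003, 0, 0.0037, 0], [0, 0.0033, 0.133, 0.003, 0, 0.0037, 0.2], [0, 0.0033, 0.133, 0.003, 0, 0.0037, 0.4], [0, 0.0033, 0.133, 0.003, 0, 0.0037, 1], [0, 0.0033, 0.133, 0.003, 0, 0.0037, 1]]], force=30)

```text
time: 2.8
tool_pos: [0.5882, -0.0256, 0.1142]
tcp_rot: [-0.044, 2.529, 0.013]
wrist_force: [0.0, 0.3, -1.2]
width: 0.158
grip_force: 29.2
```

>>> play_rows(commands=[[[0, 0, 0, 0, 0, 0, 1], [0, 0, 0, 0, 0, 0, 1], [0, 0, 0, 0, 0, 0, 1], [0, 0, 0, 0, 0, 0, 1]]])

```text
time: 3.2
tool_pos: [0.5883, -0.026, 0.1137]
tcp_rot: [-0.043, 2.529, 0.013]
wrist_force: [-3.2, 1.0, 5.8]
width: 0.16
grip_force: 29.8
```

>>> play_rows(commands=[[[0, 0, -0.02, 0, 0, 0, 1], [0, 0, -0.05, 0, 0, 0, 1], [0, 0, -0.1, 0, 0, 0, 1], [0, 0, -0.15, 0, 0, 0, 1], [0, 0, -0.2, 0, 0, 0, 1], [0, 0, -0.2, 0, 0, 0, 1]]])

```text
time: 3.8
tool_pos: [0.52, -0.0288, 0.2156]
tcp_rot: [-0.043, 2.523, 0.011]
wrist_force: [1.1, -1.1, 0.7]
width: 0.156
grip_force: 29.6
```

Run:
```python
from h import *
s=bot.read_state();print(s['tool_pos'],s['q'],s['width'],s['grip_force'])
Rt=Rtool(.2,0)
for z in(.18,.063): print(plan([.548,-.249,z],Rt))
c=cam('side');im=bot.read_camera('side');p=proj(c,np.array(s['tool_pos'])-[0,0,.03]);print(p)
x,y=p.astype(int);cv2.imwrite('pics/s2.png',cv2.resize(im[y-60:y+60,x-80:x+80],None,fx=4,fy=4,interpolation=cv2.INTER_CUBIC))
# tray top quad refine for sides
```

```text
[ 0.52003387 -0.02879426  0.215554  ] [-0.17736559 -0.34072425  2.3777258   0.24694377  0.51003904 -1.96105416] 0.1559757167343108 29.59206897765398
(array([ 0.0067, -0.3682,  0.0689]), array([-0.0171,  0.1961, -0.0512]))
(array([ 0.1197, -0.3678,  0.2278]), array([-0.0171,  0.1961, -0.0512]))
[244.93193868 178.89533664]
```

View pics/s2.png

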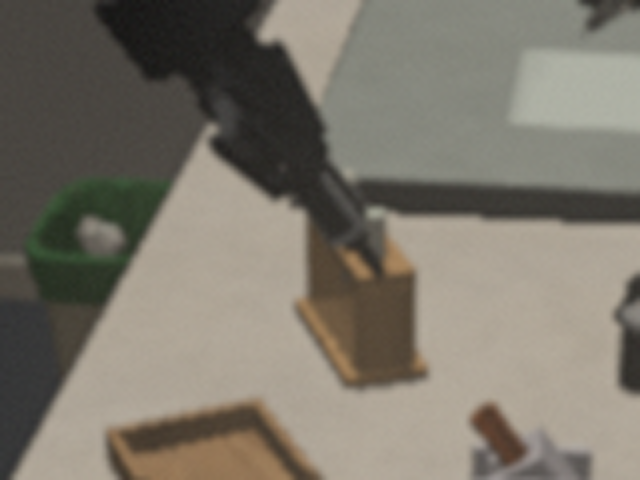

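The side view shows the vial open (its mouth at crop (485,408)) and the stopper's tapered neck sticking out of the jaws. Next is the tray.

>>> play_rows(commands=[[[0.007, -0.368, 0.069, -0.017, 0.196, -0.051, 1], [0.007, -0.368, 0.069, -0.017, 0.196, -0.051, 1], [0.007, -0.368, 0.069, -0.017, 0.196, -0.051, 1], [0.007, -0.368, 0.069, -0.017, 0.196, -0.051, 1], [0.007, -0.368, 0.069, -0.017, 0.196, -0.051, 1], [0.05, -0.368, 0.13, -0.017, 0.196, -0.051, 1], [0.1, -0.368, 0.2, -0.017, 0.196, -0.051, 1], [0.1, -0.368, 0.2, -0.017, 0.196, -0.051, 1]]])

```text
time: 4.65
tool_pos: [0.5397, -0.2452, 0.0685]
tcp_rot: [0.311, -3.104, -0.019]
wrist_force: [-2.4, 0.8, -1.8]
width: 0.161
grip_force: 29.6
```

>>> play_rows(commands=[[[0, 0, 0, 0, 0, 0, 1], [0, 0, 0, 0, 0, 0, 1]]])

```text
time: 4.85
tool_pos: [0.5478, -0.2488, 0.0803]
tcp_rot: [0.314, -3.122, -0.001]
wrist_force: [0.7, -0.8, 0.4]
width: 0.156
grip_force: 29.6
```

Run:
```python
from h import *
s=bot.read_state();print(s['tool_pos'],s['q'],s['width'],s['grip_force'],plan([.548,-.249,.065],Rtool(.2,0)))
cv2.imwrite('pics/w2.png',bot.read_camera('wrist'));c=cam('wrist');print(proj(c,np.array(s['tool_pos'])*[1,1,0]+[0,0,.034]))
```

```text
[ 0.54779455 -0.24880629  0.08034336] [-4.66908137e-01  2.94599618e-01  1.91497655e+00 -1.91580090e-03
  9.35832910e-01 -2.23686767e+00] 0.1562181651735299 29.61071188095957 (array([-0.0004, -0.0004,  0.0256]), array([ 0.0004, -0.0013,  0.0001]))
[281.88385682 245.74684498]
```

View pics/w2.png

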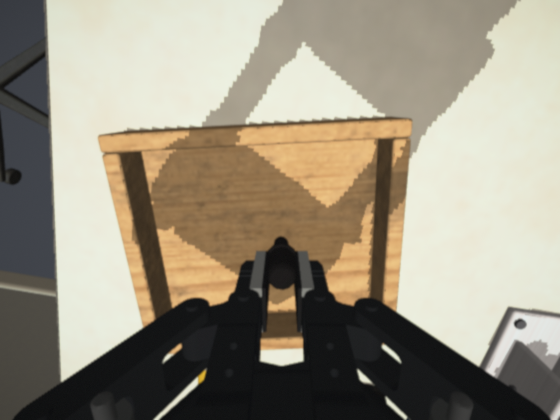

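The stopper hangs over the middle of the big tray (rim corners (100,140), (410,122); stopper at (281,250)). Lower and release.

>>> play_rows(commands=[[[0, -0.005, 0.015, 0, 0, 0, 1], [0, -0.005, 0.025, 0, 0, 0, 1], [0, -0.005, 0.025, 0, 0, 0, 1], [0, -0.005, 0.025, 0, 0, 0, 0], [0, -0.005, 0.025, 0, 0, 0, -0.5], [0, -0.005, 0.025, 0, 0, 0, -0.5], [0, -0.005, 0.0, 0, 0, 0, -1], [0, -0.005, -0.08, 0, 0, 0, -1]]])

```text
time: 5.7
tool_pos: [0.5432, -0.2493, 0.1224]
tcp_rot: [0.312, -3.11, -0.013]
wrist_force: [-0.4, 0.0, -0.1]
width: 0.979
grip_force: 0.0
```

>>> play_rows(commands=[[[0, 0, -0.1, 0, 0, 0, -1], [0, 0, -0.2, 0, 0, 0, -1], [0, 0, -0.2, 0, 0, 0, -1], [0, 0, -0.2, 0, 0, 0, -1]]])

```text
time: 6.1
tool_pos: [0.5508, -0.2529, 0.2537]
tcp_rot: [-0.313, 3.123, -0.006]
wrist_force: [1.2, -0.7, -0.8]
width: 0.998
grip_force: 0.0
```

Run:
```python
from h import *
s=bot.read_state();print(s['tool_pos'],s['width'],s['grip_force'])
im=bot.read_camera('wrist');c=cam('wrist')
print([np.round(proj(c,[x,y,.02])) for x,y in((.548,-.249),(.50,-.249),(.548,-.2))])
cv2.imwrite('pics/w3.png',im)
# dark blobs inside tray region
g=im.max(2); m=((g<45)).astype(np.uint8); n,l,st,ce=cv2.connectedComponentsWithStats(m)
for i in range(1,n):
    if st[i,4]>60: print(st[i],ce[i],np.round(atz(c,ce[i],.012),3))
# swab approach: stand y dir
gx=np.array([.522,.182]);b=np.array([.492,.247]);v=(gx-b)/np.linalg.norm(gx-b);yaw=np.arctan2(v[0],-v[1]);print('stand yaw',yaw)
```

```text
[ 0.55082573 -0.2528513   0.25373032] 0.998269962074653 0.0
[array([284., 177.]), array([293., 137.]), array([324., 185.])]
[   0    0  141  170 2459] [47.53924359 82.00162668] [ 0.496 -0.527  0.012]
[278 168  12  15 145] [283.72413793 174.80689655] [ 0.547 -0.25   0.012]
[    0   265   560   155 42633] [284.6820069  371.33537401] [ 0.85  -0.186  0.012]
[323 275  26  16 208] [333.79807692 280.64423077] [ 0.678 -0.152  0.012]
[534 319  26  32 514] [548.41828794 332.05836576] [0.7   0.178 0.012]
[253 345  41   8 139] [274.18705036 347.92086331] [ 0.809 -0.21   0.012]
stand yaw 0.43240777557053817
```

The stopper is released at (.547,-.250), near the tray's centre. Next I go above the swab.

Run:
```python
from h import *
print(plan([.521,.184,.22],Rtool(-1.13,0)))
```

```text
(array([-0.0982,  0.7219,  0.0496]), array([-6.000e-04, -2.000e-04,  4.234e-01]))
```

>>> play_rows(commands=[[[-0.098, 0.722, 0, 0, 0, 0.423, -1], [-0.098, 0.722, 0, 0, 0, 0.423, -1], [-0.098, 0.722, 0, 0, 0, 0.423, -1], [-0.098, 0.722, 0, 0, 0, 0.423, -1], [-0.098, 0.722, 0, 0, 0, 0.423, -1], [-0.098, 0.722, 0, 0, 0, 0.423, -1], [-0.098, 0.722, 0.05, 0, 0, 0.423, -1], [-0.098, 0.722, 0.05, 0, 0, 0.423, -1]]])

```text
time: 6.95
tool_pos: [0.5227, 0.1199, 0.2281]
tcp_rot: [-1.393, -2.806, 0.005]
wrist_force: [0.8, 0.4, 0.3]
width: 0.999
grip_force: 0.0
```

Run:
```python
from h import *
print(plan([.521,.184,.22],Rtool(-1.13,0)))
```

```text
(array([0.0868, 0.0623, 0.0136]), array([-0.0024, -0.0018,  0.0662]))
```

>>> play_rows(commands=[[[0.087, 0.062, 0.0136, -0.0024, -0.0018, 0.066, -1], [0.087, 0.062, 0.0136, -0.0024, -0.0018, 0.066, -1], [0.087, 0.062, 0.0136, -0.0024, -0.0018, 0.066, -1], [0.087, 0.062, 0.0136, -0.0024, -0.0018, 0.066, -1]]])

```text
time: 7.35
tool_pos: [0.5208, 0.1822, 0.2202]
tcp_rot: [-1.67, -2.661, 0.002]
wrist_force: [-0.4, 0.5, -0.4]
width: 0.998
grip_force: 0.0
```

Run:
```python
from h import *
s=bot.read_state();print(s['tool_pos'],s['q'],plan([.521,.184,.22],Rtool(-1.13,0)))
c=cam('wrist');np.savez('w4.npz',*c);im=bot.read_camera('wrist');cv2.imwrite('pics/w4.png',im)
print(proj(c,[.521,.184,.114]),proj(c,[.492,.247,.108]))
```

```text
[0.52077985 0.1821524  0.22020409] [ 2.91756858e-01  5.81666872e-02  1.90927685e+00 -8.06081997e-04
  1.17507762e+00 -1.57975816e-01] (array([0.0026, 0.0017, 0.0003]), array([-0.0003,  0.0002,  0.0029]))
[282.11113532 211.85138099] [283.95238867 121.19386128]
```

View pics/w4.png

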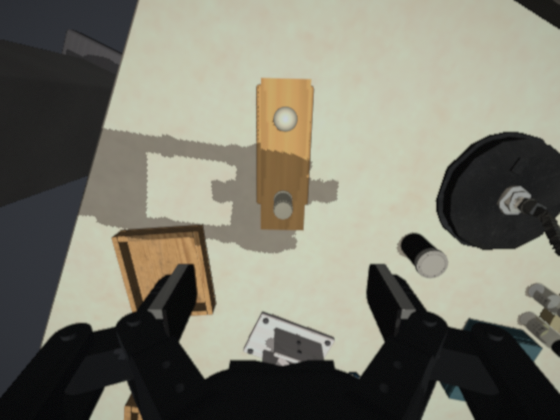

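The swab's top is at (283,211), where predicted, and the ball pick is at (285,119). The alignment is good, so I go down.

>>> play_rows(commands=[[[0.0026, 0.002, 0.06, 0, 0, 0, -1], [0.0026, 0.002, 0.12, 0, 0, 0, -0.5], [0.0026, 0.002, 0.16, 0, 0, 0, 0], [0.0026, 0.002, 0.179, 0, 0, 0, 0.2], [0.0026, 0.002, 0.179, 0, 0, 0, 0.4], [0.0026, 0.002, 0.179, 0, 0, 0, 1], [0.0026, 0.002, 0.179, 0, 0, 0, 1], [0.0026, 0.002, 0.179, 0, 0, 0, 1]]], force=40)

```text
time: 8.2
tool_pos: [0.5228, 0.1838, 0.1156]
tcp_rot: [1.672, 2.657, 0.002]
wrist_force: [-2.5, -4.0, 0.5]
width: 0.153
grip_force: 39.0
```

>>> play_rows(commands=[[[0, 0, 0, 0, 0, 0, 1], [0, 0, 0, 0, 0, 0, 1], [0, 0, 0, 0, 0, 0, 1], [0, 0, 0, 0, 0, 0, 1]]])

```text
time: 8.6
tool_pos: [0.5228, 0.1839, 0.1156]
tcp_rot: [1.671, 2.657, 0.002]
wrist_force: [-3.8, -4.6, 2.2]
width: 0.157
grip_force: 39.1
```

>>> play_rows(commands=[[[0, 0, -0.03, 0, 0, 0, 1], [0, 0, -0.08, 0, 0, 0, 1], [0, 0, -0.14, 0, 0, 0, 1], [0, 0, -0.2, 0, 0, 0, 1], [0, 0, -0.25, 0, 0, 0, 1], [0, 0, -0.25, 0, 0, 0, 1]]])

```text
time: 9.2
tool_pos: [0.5265, 0.1862, 0.2724]
tcp_rot: [1.667, 2.65, 0.021]
wrist_force: [1.1, 0.3, 0.2]
width: 0.161
grip_force: 39.0
```

Run:
```python
from h import *
s=bot.read_state();print(s['tool_pos'],s['width'],s['grip_force'])
Rt=Rtool(.033);ax=-Rt.as_matrix()[:,2]
m=np.array([.606,-.0253,.086])
# TCP = shoulder + .0336 axis ; tip 60mm below shoulder
for d in(.12,.075):print(m+ax*(d+.0336),plan(m+ax*(d+.0336),Rt))
```

```text
[0.52648665 0.18617867 0.27242481] 0.16060083660099125 38.96799623966217
[ 0.51794663 -0.02820682  0.21182175] (array([-0.3158, -0.1692,  0.0987]), array([-0.1078, -0.1683, -0.3572]))
[ 0.54374351 -0.02735521  0.17495991] (array([-0.333 , -0.1309,  0.1608]), array([-0.1078, -0.1683, -0.3572]))
```

>>> play_rows(commands=[[[-0.316, -0.169, 0.0, -0.108, -0.168, -0.357, 1], [-0.316, -0.169, 0.0, -0.108, -0.168, -0.357, 1], [-0.316, -0.169, 0.0, -0.108, -0.168, -0.357, 1], [-0.316, -0.169, 0.0, -0.108, -0.168, -0.357, 1], [-0.316, -0.169, 0.0, -0.108, -0.168, -0.357, 1], [-0.316, -0.169, 0.0, -0.108, -0.168, -0.357, 1], [-0.316, -0.169, 0.05, -0.108, -0.168, -0.357, 1], [-0.316, -0.169, 0.09, -0.108, -0.168, -0.357, 1]]])

```text
time: 10.0
tool_pos: [0.5132, -0.0301, 0.2136]
tcp_rot: [0.097, 2.589, 0.009]
wrist_force: [0.1, 1.2, -1.2]
width: 0.16
grip_force: 39.0
```

>>> play_rows(commands=[[[0, 0, 0, 0, 0, 0, 1], [0, 0, 0, 0, 0, 0, 1], [0, 0, 0, 0, 0, 0, 1]]])

```text
time: 10.3
tool_pos: [0.5153, -0.0301, 0.2164]
tcp_rot: [0.106, 2.59, 0.011]
wrist_force: [0.4, 0.0, -0.1]
width: 0.154
grip_force: 39.0
```

Run:
```python
from h import *
s=bot.read_state();print(s['tool_pos'],s['width'],s['grip_force'],s['wrist_force'])
Rt=Rtool(.033);ax=-Rt.as_matrix()[:,2]
m=np.array([.606,-.0253,.086])
for d in(.12,.075):print(m+ax*(d+.0336),plan(m+ax*(d+.0336),Rt))
```

```text
[ 0.5152801  -0.03010133  0.21639226] 0.15411365540204572 39.03185963630676 [ 0.35782003  0.03296965 -0.1363801 ]
[ 0.51794663 -0.02820682  0.21182175] (array([0.0004, 0.0033, 0.0088]), array([-0.0109, -0.0192, -0.0333]))
[ 0.54374351 -0.02735521  0.17495991] (array([-0.0039,  0.006 ,  0.0836]), array([-0.0109, -0.0192, -0.0333]))
```

>>> play_rows(commands=[[[0.0, 0.004, 0.01, -0.011, -0.019, -0.033, 1], [-0.004, 0.006, 0.05, -0.011, -0.019, -0.033, 1], [-0.004, 0.006, 0.0836, -0.011, -0.019, -0.033, 1], [-0.004, 0.006, 0.0836, -0.011, -0.019, -0.033, 1], [-0.004, 0.006, 0.0836, -0.011, -0.019, -0.033, 1]]])

```text
time: 10.8
tool_pos: [0.5429, -0.027, 0.1734]
tcp_rot: [-0.043, 2.534, 0.015]
wrist_force: [0.7, -0.2, 0.1]
width: 0.156
grip_force: 39.0
```

Run:
```python
from h import *
s=bot.read_state();print(s['tool_pos'],s['wrist_force'])
Rt=Rtool(.033);ax=-Rt.as_matrix()[:,2]
m=np.array([.606,-.0253,.086])
print(plan(m+ax*(.075+.0336),Rt))
Rm=R.from_rotvec(s['tcp_rot']).as_matrix();sh=s['tool_pos']+.0336*Rm[:,2];tip=sh+.06*Rm[:,2]
q=R.from_rotvec(s['tcp_rot'])
print('tip rel to mouth line',Rt.inv().apply(tip-m))
out=[]
for n in('wrist','side','scene'):
    c=cam(n);im=bot.read_camera(n);cv2.imwrite(f'pics/x_{n}.png',im);np.savez(f'x_{n}.npz',*c)
    p=proj(c,m);print(n,'mouth',p,'tip',proj(c,tip),'shoulder',proj(c,sh), 'vialbase',proj(c,m-.034*ax))
    x,y=np.round(p).astype(int);h=40 if n=='wrist' else 25
    cr=cv2.resize(im[y-h:y+h,x-h:x+h],(400,400),interpolation=cv2.INTER_CUBIC) if 0 else cv2.resize(im[y-h-10:y+h-10,x-h:x+h],(265,265),interpolation=cv2.INTER_CUBIC); print('crop origin',x-h,y-h-10,'scale',265/(2*h));out.append(cr)
cv2.imwrite('pics/x.png',np.hstack(out))
```

```text
[ 0.54289501 -0.02700755  0.17343782] [ 0.69177635 -0.17949464  0.07984283]
(array([-0.0026, -0.0006, -0.0013]), array([ 0.0005, -0.001 ,  0.0002]))
tip rel to mouth line [ 0.00186299  0.00052944 -0.01423364]
wrist mouth [280.46262721 214.9086835 ] tip [281.15388779 219.08150171] shoulder [281.17804918 257.27946691] vialbase [280.47464819 202.0637104 ]
crop origin 240 165 scale 3.3125
side mouth [283.70271894 220.42524104] tip [279.51190827 216.0422638 ] shoulder [264.36962779 195.86479964] vialbase [291.95182535 231.36862127]
crop origin 259 185 scale 5.3
scene mouth [301.76051502 196.58269404] tip [305.1127823  193.61689559] shoulder [318.61521588 176.68824661] vialbase [294.75578894 205.33111269]
crop origin 277 162 scale 5.3
```

View pics/x.png

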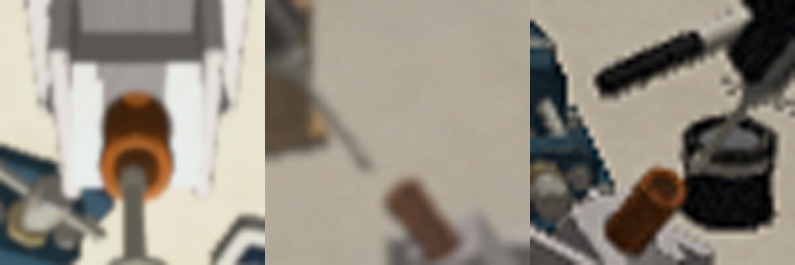

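The crops show the bud's tip at wrist (280.5,219) and the rim centre at wrist (281.4,217.2), side (284.9,220.5) and scene (302.5,196.5). The mouth is a little further in +x than I assumed.

Run:
```python
from h import *
L=lambda n:[np.load(f'x_{n}.npz')[k] for k in('arr_0','arr_1','arr_2')]
W,D,S=L('wrist'),L('side'),L('scene')
for n,c,p in(('w',W,(281.4,217.2)),('d',D,(284.9,220.5)),('s',S,(302.5,196.5))):print(n,atz(c,p,.086))
T,e=tri([(W,(280.5,219)),(D,(278.8,216.5))]);print('tip',T,e)
T,e=tri([(W,(281.4,217.2)),(D,(284.9,220.5))]);print('mouth',T,e)
s=bot.read_state();Rm=R.from_rotvec(s['tcp_rot']).as_matrix();print('tip kin',s['tool_pos']+.0936*Rm[:,2])
# rim ellipse in wrist by amber mask
im=cv2.imread('pics/x_wrist.png').astype(int);m=((im[:,:,2]-im[:,:,0])>60).astype(np.uint8);m[:190]=0;m[235:]=0;m[:,:265]=0;m[:,300:]=0
for r in range(194,232,2):
    x=np.where(m[r])[0]
    if len(x):print(r,x.min(),x.max(),len(x),end='; ')
```

```text
w [ 0.60924208 -0.02443007  0.086     ]
d [ 0.60871151 -0.02534627  0.086     ]
s [ 0.60536474 -0.02672119  0.086     ]
tip [ 0.595153   -0.02593882  0.09651433] [array([-0.4, -0.9]), array([ 0.2, -0.3])]
mouth [ 0.60884533 -0.02458855  0.08590753] [array([-0.2, -0.4]), array([ 0.1, -0.1])]
tip kin [ 0.59613299 -0.02534613  0.09718362]
194 277 284 8; 196 277 284 8; 204 275 283 7; 206 273 288 16; 208 272 289 18; 210 271 290 20; 212 271 291 12; 214 270 291 12; 216 270 291 13; 218 271 290 11; 220 271 290 11; 222 272 289 11; 224 274 287 8;
```

Run:
```python
from h import *
Rt=Rtool(.033);ax=-Rt.as_matrix()[:,2];m=np.array([.607,-.0252,.086])
for d in(.07,.04,.014):print(plan(m+ax*(d+.0336),Rt))
```

```text
(array([-0.0039, -0.0002,  0.009 ]), array([ 0.0004, -0.0005,  0.0003]))
(array([-0.004 , -0.0002,  0.059 ]), array([ 0.0004, -0.0005,  0.0003]))
(array([-0.0041, -0.0003,  0.1023]), array([ 0.0004, -0.0005,  0.0003]))
```

>>> play_rows(commands=[[[-0.004, 0, 0.01, 0, 0, 0, 1], [-0.004, 0, 0.01, 0, 0, 0, 1], [-0.004, 0, 0.01, 0, 0, 0, 1], [-0.004, 0, 0.025, 0, 0, 0, 1], [-0.004, 0, 0.04, 0, 0, 0, 1], [-0.004, 0, 0.055, 0, 0, 0, 1], [-0.004, 0, 0.059, 0, 0, 0, 1], [-0.004, 0, 0.059, 0, 0, 0, 1]]])

```text
time: 11.75
tool_pos: [0.5644, -0.0265, 0.1441]
tcp_rot: [-0.043, 2.534, 0.014]
wrist_force: [3.6, 1.4, 0.5]
width: 0.159
grip_force: 39.0
```

Run:
```python
from h import *
s=bot.read_state();print(s['wrist_force'],s['torque'],s['tool_pos'])
Rt=Rtool(.033);ax=-Rt.as_matrix()[:,2];m=np.array([.607,-.0252,.086])
for d in(.04,.014):print(plan(m+ax*(d+.0336),Rt))
c=cam('wrist');im=bot.read_camera('wrist');cv2.imwrite('pics/y.png',im);print(proj(c,m))
mm=((im[:,:,2].astype(int)-im[:,:,0])>60).astype(np.uint8)
for r in range(196,240,2):
    x=np.where(mm[r,260:305])[0]+260
    if len(x)>1:
        g=np.where(np.diff(x)>1)[0];print(r,x.min(),x.max(),'gaps',[(x[k],x[k+1]) for k in g])
```

```text
[3.61037096 1.44562287 0.50772077] [ 0.09744652 -0.41459269  0.09481043] [ 0.56438181 -0.02653977  0.14405687]
(array([-0.0027, -0.0001, -0.0027]), array([ 0.0004, -0.0013,  0.0002]))
(array([-0.0029, -0.0002,  0.0407]), array([ 0.0004, -0.0013,  0.0002]))
[280.93827234 232.98578139]
206 278 284 gaps []
208 281 282 gaps []
218 277 283 gaps []
220 272 290 gaps [(np.int64(285), np.int64(288))]
222 272 290 gaps []
224 271 291 gaps []
226 270 292 gaps [(np.int64(278), np.int64(283))]
228 270 293 gaps [(np.int64(275), np.int64(287))]
230 269 293 gaps [(np.int64(274), np.int64(287))]
232 269 293 gaps [(np.int64(275), np.int64(285))]
234 269 293 gaps [(np.int64(275), np.int64(285))]
236 270 293 gaps [(np.int64(275), np.int64(285))]
238 270 292 gaps [(np.int64(276), np.int64(286))]
```

>>> play_rows(commands=[[[-0.004, 0.0005, 0.0, 0, -0.0013, 0, 1], [-0.004, 0.0005, 0.01, 0, -0.0013, 0, 1], [-0.004, 0.0005, 0.02, 0, -0.0013, 0, 1], [-0.004, 0.0005, 0.03, 0, -0.0013, 0, 1], [-0.004, 0.0005, 0.036, 0, -0.0013, 0, 1], [-0.004, 0.0005, 0.036, 0, -0.0013, 0, 1]]])

```text
time: 12.4
tool_pos: [0.5777, -0.0256, 0.1269]
tcp_rot: [-0.043, 2.532, 0.015]
wrist_force: [0.6, 0.8, 0.2]
width: 0.158
grip_force: 39.1
```

Run:
```python
from h import *
s=bot.read_state();print(s['wrist_force'],s['torque'],s['tool_pos'])
Rt=Rtool(.033);ax=-Rt.as_matrix()[:,2];m=np.array([.607,-.0252,.086])
for d in(.014,0):print(plan(m+ax*(d+.0336),Rt))
c=cam('wrist');im=bot.read_camera('wrist');print(proj(c,m))
mm=((im[:,:,2].astype(int)-im[:,:,0])>60).astype(np.uint8)
for r in range(210,270,2):
    x=np.where(mm[r,255:310])[0]+255
    if len(x)>1:
        g=np.where(np.diff(x)>1)[0];print(r,x.min(),x.max(),'gaps',[(int(x[k]),int(x[k+1])) for k in g])
```

```text
[0.62486122 0.80720164 0.19059456] [-0.06550501  0.1201528   0.032358  ] [ 0.57774386 -0.02563082  0.12691679]
(array([-0.0008, -0.0009,  0.0045]), array([ 0.0005, -0.0005,  0.0002]))
(array([-0.0009, -0.0009,  0.0278]), array([ 0.0005, -0.0005,  0.0002]))
[280.21957366 245.11512157]
212 279 282 gaps []
214 279 283 gaps []
226 277 283 gaps []
228 276 283 gaps []
230 270 290 gaps [(273, 279), (281, 288)]
232 270 291 gaps []
234 269 291 gaps []
236 268 292 gaps []
238 268 293 gaps [(276, 285)]
240 267 293 gaps [(274, 287)]
242 267 294 gaps [(273, 288)]
244 267 294 gaps [(271, 290)]
246 267 294 gaps [(270, 292)]
248 267 268 gaps []
```

Force is near zero and the rim is where predicted (wrist (280.7,245)). Seating it now.

>>> play_rows(commands=[[[-0.001, -0.0005, 0.004, 0, 0, 0, 1], [-0.001, -0.0005, 0.009, 0, 0, 0, 1], [-0.001, -0.0005, 0.014, 0, 0, 0, 1], [-0.001, -0.0005, 0.019, 0, 0, 0, 1], [-0.001, -0.0005, 0.019, 0, 0, 0, 1]]])

```text
time: 12.95
tool_pos: [0.5851, -0.0258, 0.1186]
tcp_rot: [-0.043, 2.531, 0.015]
wrist_force: [0.5, -0.2, 0.5]
width: 0.158
grip_force: 39.1
```

Run:
```python
from h import *
s=bot.read_state();print(s['wrist_force'],s['torque'],s['tool_pos'])
Rt=Rtool(.033);ax=-Rt.as_matrix()[:,2];m=np.array([.607,-.0252,.086])
print(plan(m+ax*(0+.0336),Rt))
```

```text
[ 0.52925539 -0.20481157  0.47664636] [-0.01411023  0.20346159 -0.02884115] [ 0.58509248 -0.02575352  0.11856873]
(array([ 0.0012, -0.0003,  0.0094]), array([ 0.0004, -0.0001,  0.0002]))
```

>>> play_rows(commands=[[[0.0005, 0, 0.004, 0, 0, 0, 1], [0.0005, 0, 0.008, 0, 0, 0, 1], [0.0005, 0, 0.011, 0, 0, 0, 1], [0.0005, 0, 0.011, 0, 0, 0, 1], [0.0005, 0, 0.011, 0, 0, 0, 1]]])

```text
time: 13.45
tool_pos: [0.5885, -0.0257, 0.1139]
tcp_rot: [-0.044, 2.53, 0.015]
wrist_force: [-5.3, 0.2, 7.0]
width: 0.162
grip_force: 40.3
```

Run:
```python
from h import *
s=bot.read_state();print(s['wrist_force'],s['torque'],s['tool_pos'])
Rt=Rtool(.033);ax=-Rt.as_matrix()[:,2];m=np.array([.607,-.0252,.086])
print(plan(m+ax*(0+.0336),Rt))
```

```text
[-5.30331964  0.1625027   7.04150281] [0.00936749 0.48365819 0.01231866] [ 0.58854559 -0.02567505  0.11386903]
(array([ 0.0014, -0.0002, -0.0003]), array([0.0004, 0.0001, 0.0003]))
```

About 9 N along the axis at zero computed gap: it's seated. Release and back off along the axis.

>>> play_rows(commands=[[[0, 0, -0.001, 0, 0, 0, 0.7], [0, 0, -0.001, 0, 0, 0, 0.4], [0, 0, -0.001, 0, 0, 0, 0], [0, 0, -0.001, 0, 0, 0, -0.3], [0, 0, -0.03, 0, 0, 0, -0.6], [0, 0, -0.08, 0, 0, 0, -1], [0, 0, -0.15, 0, 0, 0, -1], [0, 0, -0.15, 0, 0, 0, -1]]])

```text
time: 14.25
tool_pos: [0.5381, -0.0279, 0.1929]
tcp_rot: [-0.044, 2.522, 0.012]
wrist_force: [0.4, -0.4, -0.0]
width: 0.998
grip_force: 0.0
```

>>> play_rows(commands=[[[0, 0, 0, 0, 0, 0, -1], [0, 0, 0, 0, 0, 0, -1], [0, 0, 0, 0, 0, 0, -1], [0, 0, 0, 0, 0, 0, -1]]])

```text
time: 14.65
tool_pos: [0.5364, -0.0273, 0.1851]
tcp_rot: [-0.043, 2.534, 0.015]
wrist_force: [0.0, -0.3, -0.3]
width: 0.999
grip_force: 0.0
```

Run:
```python
from h import *
s=bot.read_state();print(s['wrist_force'],s['tool_pos'],s['width'])
ax=-Rtool(.033).as_matrix()[:,2];m=np.array([.607,-.0252,.086])
for n in('wrist','side'):
    c=cam(n);im=bot.read_camera(n);print(n,'mouth',proj(c,m),'grip top',proj(c,m+.032*ax))
    if n=='wrist':
        hsv=im.astype(int)
        for r in range(195,240,2):
            row=hsv[r,262:302];g=np.where((np.ptp(row,axis=1)<25)&(row.max(1)>50)&(row.max(1)<215))[0]+262;a=np.where(row[:,2]-row[:,0]>50)[0]+262
            print(r,(g.min(),g.max(),len(g)) if len(g) else '',(a.min(),a.max()) if len(a) else '')
    cv2.imwrite(f'pics/z_{n}.png',im)
```

```text
[ 0.04550981 -0.25298508 -0.25327344] [ 0.53642387 -0.02728923  0.18513949] 0.9986211860678662
wrist mouth [280.5626847  208.66219595] grip top [280.57612063 222.58346041]
195 (np.int64(270), np.int64(292), 6) (np.int64(277), np.int64(285))
197 (np.int64(270), np.int64(292), 6) (np.int64(274), np.int64(287))
199 (np.int64(270), np.int64(292), 13) (np.int64(273), np.int64(288))
201 (np.int64(270), np.int64(291), 15) 
203 (np.int64(270), np.int64(300), 19) 
205 (np.int64(270), np.int64(292), 20) 
207 (np.int64(269), np.int64(292), 21) 
209 (np.int64(272), np.int64(292), 19) 
211 (np.int64(270), np.int64(291), 14) 
213 (np.int64(270), np.int64(301), 9) 
215 (np.int64(264), np.int64(298), 14) 
217 (np.int64(264), np.int64(298), 8) 
219 (np.int64(262), np.int64(271), 5) 
221 (np.int64(262), np.int64(271), 5) 
223 (np.int64(262), np.int64(272), 5) 
225 (np.int64(262), np.int64(273), 10) 
227 (np.int64(262), np.int64(271), 10) 
229 (np.int64(262), np.int64(272), 11) 
231 (np.int64(262), np.int64(271), 10) 
233 (np.int64(262), np.int64(265), 4) 
235 (np.int64(262), np.int64(265), 4) 
237 (np.int64(262), np.int64(265), 4) 
239 (np.int64(262), np.int64(263), 2) 
side mouth [284.14774478 220.42746509] grip top [276.20433997 209.88284034]
```

Run:
```python
import cv2,numpy as np
im=cv2.imread('pics/z_wrist.png').astype(int)
for r in range(205,240,2): print(r,' '.join(f'{v:3d}' for v in im[r,264:300:2].max(1)))
im=cv2.imread('pics/z_side.png').astype(int)
for r in range(204,224,2): print(r,' '.join(f'{v:3d}' for v in im[r,266:294:2].max(1)))
```

```text
205 230 230 228 172 119  91  87  88  88  89  88  88 101 135 201 228 228 229
207 230 230 228 159 102  87  88  95  93  92  93  87  90 125 181 228 229 229
209 230 230 228 175  97  96 102 124 130 119 112  99  91 117 200 229 230 228
211 230 230 230 203 106 126 177 202 218 212 191 146  99 124 219 230 229 229
213 230 230 229 210 131 193 224 226 226 226 225 217 156 140 224 229 229 227
215 211 177 170 172 178 224 226 226 227 227 227 226 215 167 221 226 222 212
217 179  91  73  94 205 227 227 228 229 229 228 228 226 182 220 225 222 210
219 109 100  98 119 220 229 229 230 230 230 230 230 229 208 221 225 225 222
221  56  90 100 134 216 230 230 230 230 230 230 230 229 218 225 226 226 225
223  55  83  99 108 174 228 230 230 230 230 230 230 227 221 226 226 226 225
225  94  89  88  99 143 222 230 230 230 230 230 229 225 225 226 225 226 226
227 145 117  92 121 208 223 224 227 229 228 221 225 226 226 225 226 225 225
229 114 155 124 109 164 225 226 226 226 226 224 226 226 226 225 226 225 224
231  77 158 174 157 194 225 225 225 226 225 226 226 226 226 226 225 225 225
233  72 206 222 211 225 226 226 225 
[... 167 characters left out ...]
 226 225 225 225 224 224
239 216 225 226 226 226 225 226 226 226 226 226 225 225 224 224 225 225 225
204  89 155 180 180 180 180 179 179 178 176 177 179 179 180
206  89 147 179 179 178 180 179 179 179 179 180 180 179 180
208  92 148 168 179 176 177 176 179 180 180 178 179 179 178
210  94 120 135 174 166 166 150 170 182 180 181 179 179 178
212  93 106 135 170 149 131 126 147 174 180 180 180 179 178
214 157 170 177 174 125 106 118 136 153 176 179 179 179 178
216 179 179 180 180 166 117 102 119 130 153 179 177 177 179
218 179 180 179 179 181 160 108 108 123 136 156 169 178 177
220 180 179 181 179 180 177 145 106 113 131 113 128 175 179
222 180 178 178 181 180 181 178 142 108 105  93  98 145 177
```

Run:
```python
from h import *
print(bot.finish_job())
```

```text
the job is handed in; nothing more can be done
None
```

I handed the job in and got no verdict back: the stopper was last measured near the tray's centre after release. The swab is in the vial with its shoulder pressed onto the rim (about 9 N), leaning up to roughly 4.5° by the last picture (limit about 7°); I kept clear of the pick, film can and loupe but did not check them again at the end.

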